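# Seat the hoist drive's control card

## Task

Take the control card out of the plywood rack and slide it gently down the two card guides of the grey chassis until it rests on the socket, without forcing it and without letting it drop. Then swing both white ejector levers fully upright, so that their hooks press the card home; push the levers firmly but not hard, leave the card and levers so, and leave the other things on the bench alone.

Things in the scene. Friction and masses are not known exactly. Their poses are not given: they have to be found in the camera images.
- card: Control card, loose, about 0.2 kg, upright in the rack at the start. Green board 5 mm thick (x), 110 mm wide (y), 75 mm high (z); on its upper edge an aluminium bar 12 mm thick, 134 mm long (y), 75 to 97 mm up. Low chips on both faces, at most 10 mm proud. Origin: middle of the board's bottom edge; x across the board, y along the bar, z up. Either way round is right.
- card_grip (a point): Centre of the card's top bar, 88 mm above the card's origin: where to grip it, across its 12 mm thickness.
- rack: Plywood bench rack, fixed, 70 mm (x) by 130 mm (y), 36 mm high, with a slot along y 8.4 mm wide and 30 mm deep in which the card stands on a 6 mm floor. Origin: centre of its underside.
- cage: Grey chassis, fixed, open upward: base plate 90 (x) by 200 mm (y), side plates at y = +-84 mm, 116 mm high, carrying the levers; two black card guides and a socket between them. Origin: centre of the base's underside, z up. The card rests on the socket with its origin 31 mm above this origin and is home at 25 mm (bar top at 122 mm).
- slot_mouth (a point): On the chassis' middle plane x = 0, between the guides, level with their flat tops (90 mm up). Channels 7 mm wide (x), lips 14 mm thick, floors 112.4 mm apart (y). Guides and socket are clamped together up to 5.5 mm off this plane in the chassis' x, either way, different each time and not measured: feel for them or look. They do not move when pushed.
- socket_seat (a point): Middle of the sprung grey socket bar's seat on the chassis' middle plane, 31 mm up; the bar is 90 mm long (y), 14 mm wide. About 6 N starts it and 10 N pushes it the 6 mm to home. Pressed down by hand the card springs back up; only the levers keep it down.
- lever_l (a joint): Angle of the lever at the chassis' +y end, rad: 0 upright and locked (a stop), up to 1.2 leaning outward; starts open at 0.75 to 1.0. Pivot at y = +84 mm, 114 mm up, axis along the chassis' x. Stiff, stays where it is left: pushed at its tip it takes about 5 N, rising to some 8 N over the last 0.4 rad, where its hook presses the card down.
- lever_r (a joint): The same for the mirrored lever at the chassis' -y end, pivot at y = -84 mm. Both levers: push the tip from outside and follow its arc up and inward; pushed only level while it leans far out, the tip rubs along the finger and binds. On reaching the stop it stands firm; let go, it may ease back 0.03 rad or so.
- lever_l_tip (a point): Tip of the +y lever, on its middle line, 60 mm from its pivot. The lever is a white bar 16 mm (x) by 8 mm thick, with a hook 30 mm wide that reaches 24 mm inward, 8 to 16 mm from the pivot, and comes down on the end of the card's bar.
- lever_r_tip (a point): Tip of the -y lever, on its middle line, 60 mm from its pivot.
- jar: Glass jar with a steel cap, loose, 64 mm wide, 75 mm high: leave alone. Origin: underside.
- meter: Yellow test meter, loose, 85 by 150 by 36 mm, lying flat: leave alone. Origin: underside.
- screwdriver: Screwdriver, loose, 200 mm long, lying on the bench beyond the work: leave alone.
Things that resemble listed ones, but are neither listed nor needed, are in the scene too. There is more than one size of the card; the job needs the smallest.

How it is judged:
By the outcome, as a careful person would: the job done as asked, in the order asked, and still so for the second after the job is handed in, with the robot touching nothing.
It also fails if it takes over 72 s, if anything falls off the work surface, if the arm or the gripper's body presses on something with over 40 N, if the wrist force passes 120 N, or if a joint passes its speed limit or range.

## Robot

A 6-joint arm with a two-finger parallel gripper is mounted at the origin on the work surface. World frame = base frame: x ahead of the robot, y to its left, z up, the work surface at z = 0. Lengths are in m, angles in rad, forces in N, time in s.
With the tool pointing down it reaches from about 0.25 to 0.775 m from the base axis. Payload 4 kg.
Tool frame: the origin (TCP) lies on the centre line of the jaws, within the pads' length; the fingertips stand ctrl.tip_reach ahead of it and the grasp point (between the pads) is the TCP (ctrl.tip_reach is the distance from the TCP to the fingertips, in m); z points along the fingers, y is the line along which they close (so a half turn about z gives the same grasp; the last joint's range is limited). The gripper opens to 85 mm and grips with 20 to 120 N. Pads are 22 mm wide; open, the fingers measure 114 mm over their backs; the gripper's body (76 mm by 85 mm) begins 54 mm behind the grasp point. The pads swing forward as they close: fully open they stand 13 mm farther back than shut.
Start: joints at [-1.231, 0.087, 1.371, -0, 1.684, -0.103], TCP at [0.236, -0.497, 0.25] pointing down, gripper open.
Joint ranges: [-3.1, 3.1], [-0.76, 2.03], [0.27, 2.55], [-1.08, 4.22], [0.17, 2.65], [-2.57, 2.57]. Speed limits (rad/s): [2.79, 2.79, 3.14, 3.14, 3.14, 3.14].

## Interface

Orientations are given as a unit quaternion [x, y, z, w].
In Python, from rig import ctrl, get_image, get_calibration, silhouettes, tip_of gives the robot as it stands.
- The arm moves only by the tool step_arm, never from a script. Its argument "series" is a list of rows, each a list of 3 entries, a list of its own where there are three numbers: the shift along the world's x, y, z as a fraction of full scale, then the turn, a rotation vector about the world's x, y, z as a fraction of full scale, then the gripper's target within -1 to 1 (shut at 1, half-way at 0, fully open at -1). A call has exactly 5 rows; each row shifts and turns the commanded pose from where the row before left it; what a row does not reach is not made up. Full scale, the value 1, is 0.25 m for a shift and 360 degrees for a turn. A row lasts 1/10 s, in which the tool goes at most 50 mm and 8.59 degrees, less where a joint would pass 70% of its speed; a pose out of reach is approached as far as the arm can. A call with a number of a shift or a turn outside -1 to 1 is refused whole. A call with a gripper value outside its range is refused whole. The fingers move at their own pace and stop on an object; "squeeze" is the grip in N (left out, the last holds). Time passes only in rows, so rows that do not move let the fingers close, or fill a call up. It gives the time, the measured TCP pose, the force, the opening and the grip force at its end, in the units of the state.
- ctrl.get_obs(): the state, without advancing time (a new reading comes with each control period).
- get_image(name): name is "scene" or "side" or "wrist"; returns the picture (400x640x3 uint8, red, green, blue); there is no depth.
- get_calibration(name): a dict with "camera_matrix" (3x3 intrinsics, pixels), "xyz" and "orientation" of the camera in the world. Camera axes: x right, y up, looking along -z (the intrinsics and any distortion apply to the point x, -y, -z); pixel columns grow to the right and rows downward; lengths in m; the calibration is good to about 2 mm. A picture is of the moment at which its call begins: read the wrist's pose just before it. get_calibration takes no time and is no camera call; for the wrist camera it gives the pose at the moment of the call.
- ctrl.sign_off(): hands the job in; it is judged then, once.
Trained networks look in the newest picture that a camera, given by its name, has taken for a name from the list of things; names that differ only in an ending like _2 or _b are one class to them, and where a whole thing is asked for, a point or a joint stands for the part that bears it (a point fixed in the world has none). Each returns a list of dicts, best first, with "score" (0 to 1); they miss things now and then, are a little off and sometimes report something else, mostly with a low value. They report only what shows in the picture. A call takes as long as a camera call. They do not tell look-alikes from the thing itself.
- silhouettes(camera, target): "pixels" (400x640 bool, what is visible of it) and "bbox" ([left, top, right, bottom] in pixels, round what is visible of it).
- tip_of(camera, target): "centre" ([column, row] in pixels: a listed point, or the origin of a listed thing).
The state is a dict: "clock": time; "qpos": joint angles; "joint_vel": joint speeds; "effort": joint torques, N m; "tool_pos": TCP position; "tcp_rot": TCP orientation; "contact_force": force on the tool from outside, world axes, zero at the start; "torque": the same for the moment, N m; "gripper_width": opening from 0.0 (shut) to 1.0 (fully open); "grip_force": force on a finger pad.
Only numpy, scipy, OpenCV 4.12 (cv2) and the standard library are available. Lean on these libraries where they do the work, as an engineer would, in place of code of your own. Each camera call takes 0.05 s, during which the arm holds its last target. There are 200 camera calls.

## Working session

There is one attempt and no reset: what is moved stays moved. The work goes in short steps, Python scripts to look and compute and a tool call to move; the robot and the scene stay as the last step left them, time stands still between calls to the robot, and variables do not carry over. Pictures are saved under pics/ and viewed, at most 10 in all, crops included, and the job is handed in when it is done.

Besides the shell and the picture viewer there is one more tool, called after "Call:" by a JSON object that holds its "op" and its "data". step_arm: Moves the arm, as the interface text tells. Its arguments: {"type":"object","properties":{"series":{"type":"array","items":{"type":"array"}},"squeeze":{"type":"number"}},"required":["series"]}

```bash
ls; mkdir -p pics
cat > h.py <<'E'
import numpy as np, cv2
from scipy.spatial.transform import Rotation as R
from rig import ctrl, get_image, get_calibration, silhouettes, tip_of
def ray(cam,px,c=None):
    c=c or get_calibration(cam); K=np.array(c["camera_matrix"])
    d=np.linalg.inv(K)@[px[0],px[1],1]; d=np.array([d[0],-d[1],-d[2]])
    return np.array(c["xyz"]), R.from_quat(c["orientation"]).apply(d)
def onz(cam,px,z,c=None):
    o,d=ray(cam,px,c); return o+d*(z-o[2])/d[2]
def proj(cam,p,c=None):
    c=c or get_calibration(cam); q=R.from_quat(c["orientation"]).inv().apply(np.array(p)-c["xyz"])
    v=np.array(c["camera_matrix"])@[q[0],-q[1],-q[2]]; return v[:2]/v[2]
def save(cam,n):
    im=get_image(cam); cv2.imwrite(f"pics/{n}.png",im[:,:,::-1]); return im
E
python3 - <<'E'
from h import *
a=save("scene","s1"); b=save("side","d1")
cv2.imwrite("pics/both.png",cv2.resize(np.vstack([a,b])[:,:,::-1],(480,600)) )
for cam in("scene","side"):
    print(get_calibration(cam))
    for t in "card card_grip rack cage slot_mouth socket_seat lever_l_tip lever_r_tip jar meter".split():
        r=tip_of(cam,t); print(cam,t,[(np.round(x["centre"]).tolist(),round(x["score"],2)) for x in r[:4]])
print(ctrl.tip_reach, ctrl.get_obs())
E
```

```text
pics
{'camera_matrix': array([[416.20948176,   0.        , 314.72314385],
       [  0.        , 416.20948176, 199.05653705],
       [  0.        ,   0.        ,   1.        ]]), 'xyz': array([1.21239107, 0.04840775, 0.96585299]), 'orientation': array([0.23504675, 0.23879491, 0.6754966 , 0.65683663])}
scene card [([358.0, 174.0], 0.82), ([432.0, 240.0], 0.68), ([359.0, 218.0], 0.64), ([246.0, 208.0], 0.48)]
scene card_grip [([361.0, 202.0], 0.95), ([440.0, 220.0], 0.85), ([358.0, 150.0], 0.61)]
scene rack [([361.0, 218.0], 0.59)]
scene cage [([246.0, 216.0], 0.92), ([189.0, 180.0], 0.47)]
scene slot_mouth [([240.0, 196.0], 0.65)]
scene socket_seat [([246.0, 209.0], 0.71)]
scene lever_l_tip [([288.0, 176.0], 0.76)]
scene lever_r_tip [([190.0, 181.0], 0.53)]
scene jar [([282.0, 293.0], 0.64)]
scene meter [([201.0, 285.0], 0.74)]
{'camera_matrix': array([[375.77819925,   0.        , 317.14365353],
       [  0.        , 375.77819925, 192.19184762],
       [  0.        ,   0.        ,   1.        ]]), 'xyz': array([0.43826385, 0.78380763, 0.68871411]), 'orientation': array([-0.02010376,  0
[... 526 characters left out ...]
ray([-1.23109775e+00,  8.71904847e-02,  1.37066283e+00, -2.00252983e-05,
        1.68362633e+00, -1.03089500e-01]), 'joint_vel': array([ 7.60193307e-05,  4.76307045e-04,  8.80932844e-04, -1.35998672e-03,
       -2.82092881e-05,  9.44790362e-05]), 'effort': array([-8.32142468e-04, -3.51734698e+01, -3.13468158e+01, -2.79332326e-04,
        2.55952682e-04,  9.77057027e-06]), 'tool_pos': array([ 0.23565462, -0.49697722,  0.25036496]), 'tcp_rot': array([ 9.75592527e-01,  2.19588746e-01, -3.21014998e-06,  5.72844072e-05]), 'contact_force': array([ 0.26037086, -0.80699748,  0.12832798]), 'torque': array([ 0.00724701,  0.00846313, -0.00784835]), 'grip_force': 0.0, 'gripper_width': 0.997953498877593}
```

Run:
```python
import cv2,numpy as np
a=cv2.imread("pics/s1.png")[110:330,130:530];b=cv2.imread("pics/d1.png")[90:380,170:470]
cv2.imwrite("pics/s1c.png",cv2.resize(a,None,fx=2,fy=2,interpolation=2))
cv2.imwrite("pics/d1c.png",cv2.resize(b,None,fx=2,fy=2,interpolation=2))
```

```text
(no output)
```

View pics/s1c.png

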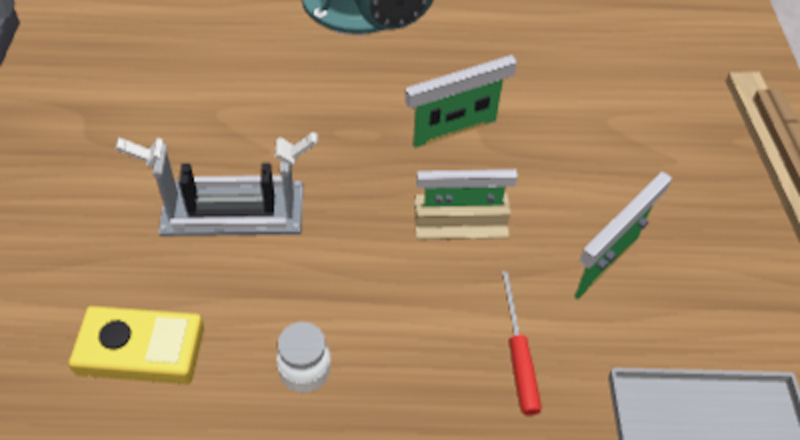

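View pics/d1c.png

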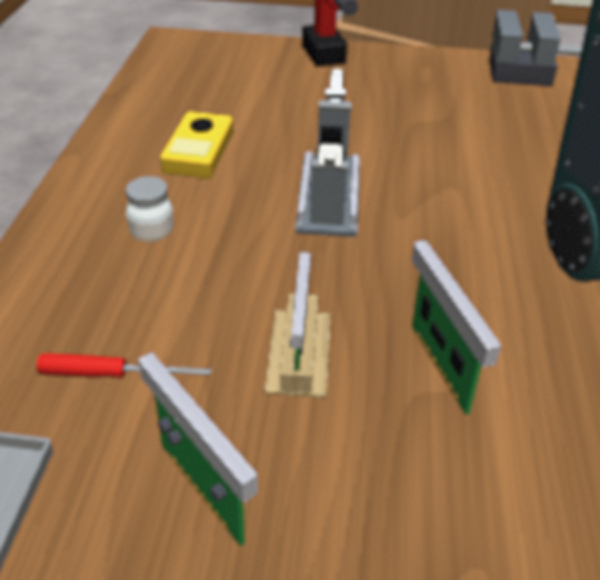

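Three cards: free-standing at scene (358,150) and (440,220), and the one in the plywood rack at (361,202). The rack one fits: it's smallest and stands in the rack (the side view agrees, (320,241)). Now I'll locate it and confirm in a crop.

```bash
cat >> h.py <<'E'
def tri(a,pa,b,pb):
    A=np.zeros((3,3));v=np.zeros(3);rs=[ray(a,pa),ray(b,pb)]
    for o,d in rs:
        d=d/np.linalg.norm(d);M=np.eye(3)-np.outer(d,d);A+=M;v+=M@o
    x=np.linalg.solve(A,v);o,d=rs[0];d=d/np.linalg.norm(d);e=x-o
    return np.round(x,4),round(2*np.linalg.norm(e-d*(e@d)),4)
E
python3 - <<'E'
from h import *
for n,a,b in [("grip",(361,202),(320,241)),("socket",(246,209),(338,179)),("mouth",(240,196),(338,165)),("ltip",(288,176),(335,166)),("rtip",(190,181),(339,121)),("jar",(282,293),(245,200)),("gripfar",(358,150),(395,239)),("gripR",(440,220),(268,298))]:
    print(n,tri("scene",a,"side",b))
p=onz("scene",(340,198.5),.1);q=onz("scene",(388,198.5),.1);print("bar ends",p,q)
p=onz("side",(318.5,261),.1);q=onz("side",(322,218),.1);print("bar ends",p,q)
print("cage base", [onz("scene",x,.008)[:2].round(3) for x in [(210,226),(281,226)]],[onz("side",x,.008)[:2].round(3) for x in [(319,205),(348,206),(322,168),(346,168)]])
s=cv2.imread("pics/s1.png")[170:250,310:410];d=cv2.imread("pics/d1.png")[205:295,270:370]
cv2.imwrite("pics/cr.png",np.hstack([cv2.resize(s,(400,360),interpolation=2),cv2.resize(d,(400,360),interpolation=2)]))
print(get_calibration("wrist"))
E
```

```text
grip (array([0.4995, 0.1596, 0.0807]), np.float64(0.0019))
socket (array([ 0.4863, -0.1656,  0.0282]), np.float64(0.0092))
mouth (array([ 0.4859, -0.1738,  0.0784]), np.float64(0.0012))
ltip (array([ 0.4858, -0.0366,  0.1631]), np.float64(0.0036))
rtip (array([ 0.5006, -0.2926,  0.1605]), np.float64(0.0093))
jar (array([ 0.7422, -0.0419,  0.0154]), np.float64(0.0002))
gripfar (array([0.3307, 0.1564, 0.1102]), np.float64(0.0066))
gripR (array([0.5747, 0.3546, 0.1095]), np.float64(0.0))
bar ends [0.50361493 0.10078341 0.1       ] [0.49977169 0.22978969 0.1       ]
bar ends [0.49395143 0.24025972 0.1       ] [0.50289398 0.10177553 0.1       ]
cage base [array([ 0.539, -0.261]), array([ 0.533, -0.061])] [array([ 0.528, -0.061]), array([ 0.445, -0.069]), array([ 0.543, -0.257]), array([ 0.464, -0.269])]
{'camera_matrix': array([[282.4876897 ,   0.        , 320.19418633],
       [  0.        , 282.4876897 , 199.17036445],
       [  0.        ,   0.        ,   1.        ]]), 'xyz': array([ 0.2981974 , -0.46764167,  0.37439535]), 'orientation': array([-0.1178502 ,  0.07509499, -0.53010976,  0.83633469])}
```

View pics/cr.png

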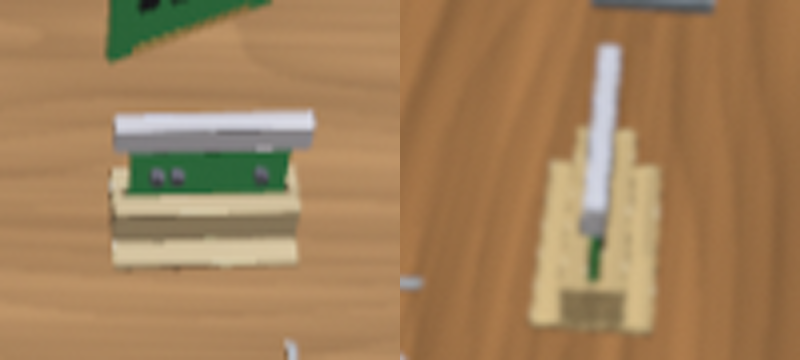

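The crop shows the rack card at scene (361,202), with its bar running nearly along world y, which makes it the right one. I'll move over the chassis first for a wrist look.

Call:
{"op": "step_arm", "data": {"series": [[[0.1, 0.115, 0.01], [0, 0, 0.0188], -1], [[0.1, 0.115, 0.01], [0, 0, 0.0188], -1], [[0.1, 0.115, 0.01], [0, 0, 0.0188], -1], [[0.1, 0.115, 0.01], [0, 0, 0.0188], -1], [[0.1, 0.115, 0.01], [0, 0, 0.0188], -1]]}}

```text
clock: 1.6
tool_pos: [0.3614, -0.352, 0.2631]
tcp_rot: [0.868, 0.496, 0.0, 0.0]
contact_force: [0.6, -0.1, -0.5]
gripper_width: 1.003
grip_force: 0.0
```

Call:
{"op": "step_arm", "data": {"series": [[[0.1, 0.115, 0.01], [0, 0, 0.0188], -1], [[0.1, 0.115, 0.01], [0, 0, 0.0188], -1], [[0.1, 0.115, 0.01], [0, 0, 0.0188], -1], [[0.1, 0.115, 0.01], [0, 0, 0.0188], -1], [[0.1, 0.115, 0.01], [0, 0, 0.0188], -1]]}}

```text
clock: 2.1
tool_pos: [0.4865, -0.2081, 0.2756]
tcp_rot: [0.686, 0.727, 0.0, 0.0]
contact_force: [1.4, 0.1, 0.2]
gripper_width: 1.006
grip_force: 0.0
```

Call:
{"op": "step_arm", "data": {"series": [[[0, 0, 0], [0, 0, 0], -1], [[0, 0, 0], [0, 0, 0], -1], [[0, 0, 0], [0, 0, 0], -1], [[0, 0, 0], [0, 0, 0], -1], [[0, 0, 0], [0, 0, 0], -1]]}}

```text
clock: 2.6
tool_pos: [0.485, -0.2104, 0.2753]
tcp_rot: [0.689, 0.725, -0.0, 0.0]
contact_force: [-0.4, 0.3, 0.7]
gripper_width: 1.001
grip_force: 0.0
```

Run:
```python
from h import *
im=save("wrist","w1"); print(get_calibration("wrist"), ctrl.get_obs()["qpos"].round(2))
for t,z in [("cage",0),("slot_mouth",.09),("socket_seat",.031),("lever_l_tip",.155),("lever_r_tip",.155)]:
    for x in tip_of("wrist",t)[:2]: print(t,np.round(x["centre"],1),x["score"],onz("wrist",x["centre"],z).round(4))
```

```text
{'camera_matrix': array([[282.4876897 ,   0.        , 320.19418633],
       [  0.        , 282.4876897 , 199.17036445],
       [  0.        ,   0.        ,   1.        ]]), 'xyz': array([ 0.48057404, -0.14090656,  0.3993906 ]), 'orientation': array([-0.13941187, -0.00334413,  0.02445394,  0.98992684])} [-0.52  0.04  1.38 -0.    1.73 -0.57]
cage [327.2 137.5] 0.55 [ 0.4916 -0.1662  0.    ]
cage [329.4 138.1] 0.52 [ 0.4946 -0.1669  0.    ]
slot_mouth [330.6 144.1] 0.83 [ 0.4932 -0.1671  0.09  ]
socket_seat [329.8 138.2] 0.63 [ 0.4942 -0.1647  0.031 ]
lever_r_tip [328.6 278.1] 0.59 [ 0.4967 -0.2903  0.155 ]
```

View pics/w1.png

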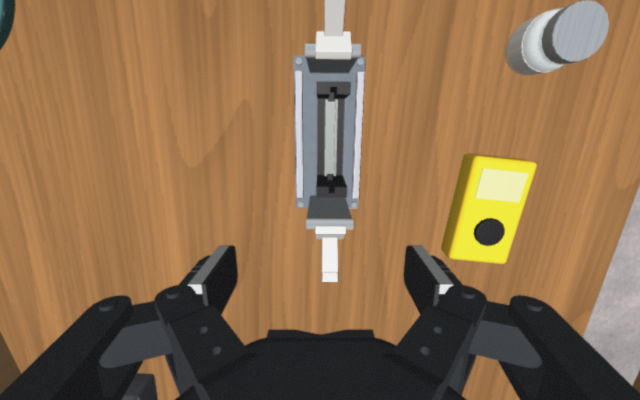

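The wrist picture shows the chassis at about (330,135), with guides at (333,90) and (330,185) and lever tips at top (335,0) and bottom (330,280). I'll enlarge it to read the guide channels.

Run:
```python
import cv2,numpy as np
a=cv2.imread("pics/w1.png")
A=cv2.resize(a[30:130,285:375],None,fx=4.4,fy=4.4,interpolation=2);B=cv2.resize(a[150:250,285:375],None,fx=4.4,fy=4.4,interpolation=2)
cv2.imwrite("pics/w1c.png",np.hstack([A,B]))
```

```text
(no output)
```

View pics/w1c.png

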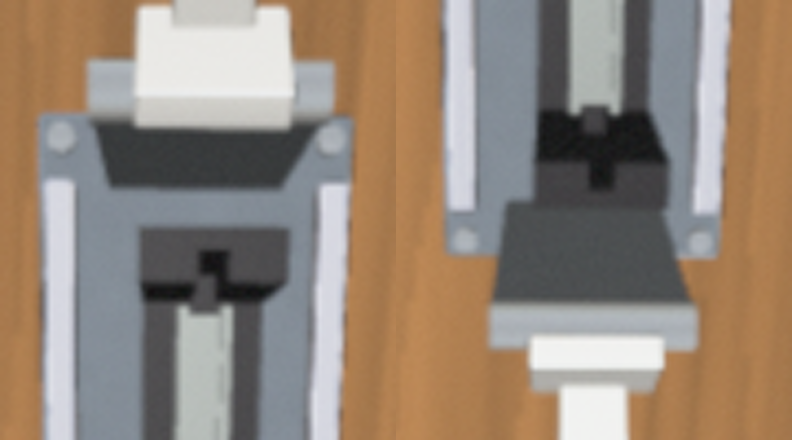

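Run:
```python
from h import *
f=lambda c,r,z,b=0: onz("wrist",(285+(c-396*b)/4.4-.4,(150 if b else 30)+r/4.4-.4),z).round(4)
T=f(214,250,.09);B=f(601,190,.09,1);print("floors",T,B,"mid",(T+B)/2,"len",np.linalg.norm(T-B),"yaw",np.degrees(np.arctan2(-(T-B)[0],(T-B)[1])))
P=f(211.5,75,.116);Q=f(594,325,.116,1);print("plates",P,Q,(P+Q)/2,np.degrees(np.arctan2(-(P-Q)[0],(P-Q)[1])))
b=[f(61,138,.009),f(330,138,.009),f(464,240,.009,1),f(700,240,.009,1)];print("bolts",b,np.mean(b,0)); l=(b[0]+b[1]-b[2]-b[3]);print(np.degrees(np.arctan2(-l[0],l[1])))
# levers: tips
for px in [(330,278)]: print("rtip",onz("wrist",px,.155))
o=ctrl.get_obs();print(o["tool_pos"])
```

```text
floors [ 0.4926 -0.1086  0.09  ] [ 0.4974 -0.2209  0.09  ] mid [ 0.495   -0.16475  0.09   ] len 0.11240253555858962 yaw 2.447483918052841
plates [ 0.489  -0.0778  0.116 ] [ 0.4964 -0.2481  0.116 ] [ 0.4927  -0.16295  0.116  ] 2.488092896529634
bolts [array([ 0.45  , -0.0727,  0.009 ]), array([ 0.5269, -0.0688,  0.009 ]), array([ 0.4578, -0.2613,  0.009 ]), array([ 0.5352, -0.2574,  0.009 ])] [ 0.492475 -0.16505   0.009   ]
2.444068057635392
rtip [ 0.49806121 -0.29012576  0.155     ]
[ 0.48552276 -0.20971323  0.2753728 ]
```

Call:
{"op": "step_arm", "data": {"series": [[[0.008, 0.18, 0], [0, 0, 0], -1], [[0.008, 0.19, 0], [0, 0, 0], -1], [[0.008, 0.19, 0], [0, 0, 0], -1], [[0.008, 0.19, 0], [0, 0, 0], -1], [[0.008, 0.19, 0], [0, 0, 0], -1]]}}

```text
clock: 3.4
tool_pos: [0.4954, 0.0273, 0.2756]
tcp_rot: [0.688, 0.726, 0.0, 0.0]
contact_force: [0.8, 1.2, -0.4]
gripper_width: 0.996
grip_force: 0.0
```

Call:
{"op": "step_arm", "data": {"series": [[[0.008, 0.19, 0], [0, 0, 0], -1], [[0.008, 0.19, 0], [0, 0, 0], -1], [[0, 0, 0], [0, 0, 0], -1], [[0, 0, 0], [0, 0, 0], -1], [[0, 0, 0], [0, 0, 0], -1]]}}

```text
clock: 3.9
tool_pos: [0.4997, 0.1197, 0.2753]
tcp_rot: [0.688, 0.725, -0.0, 0.0]
contact_force: [-0.5, -0.4, -0.5]
gripper_width: 0.998
grip_force: 0.0
```

Run:
```python
from h import *
im=save("wrist","w2"); print(ctrl.get_obs()["tool_pos"],ctrl.get_obs()["tcp_rot"])
for t,z in [("card_grip",.094),("card",.006),("rack",0)]:
    for x in tip_of("wrist",t)[:2]: print(t,np.round(x["centre"],1),x["score"],onz("wrist",x["centre"],z).round(4))
ps=[proj("wrist",(.5,.16+s,.103)) for s in(-.067,.067)];print(ps)
a=im[:,:,::-1]
A=cv2.resize(a[50:250,255:385],None,fx=3,fy=3,interpolation=2)
cv2.imwrite("pics/w2c.png",A)
```

```text
[0.49979102 0.11926644 0.27536859] [ 6.88702467e-01  7.25044017e-01 -1.55431307e-04  2.48465274e-04]
card_grip [323.6 142.9] 0.62 [0.5001 0.1632 0.094 ]
card_grip [154.7 135.8] 0.59 [0.3215 0.1618 0.094 ]
card [319.8 139.6] 0.76 [0.4961 0.1601 0.006 ]
card [199.7 131. ] 0.71 [0.333  0.1636 0.006 ]
rack [320.6 138.8] 0.92 [0.4972 0.1609 0.    ]
[array([320.22098362, 208.31219316]), array([326.96159689,  77.11267978])]
```

View pics/w2c.png

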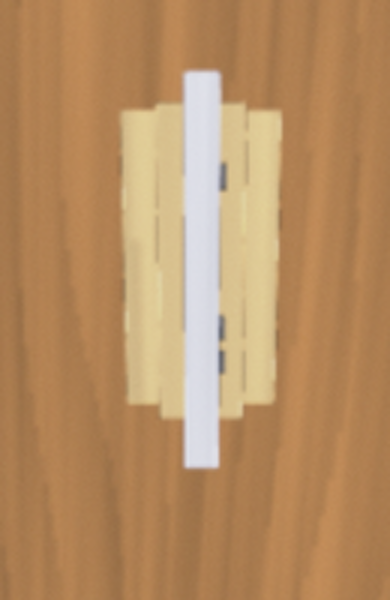

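Bar top in full pixels: from about (322,73) to (322,206), flanked by the rack. The bar is untilted in the rack.

Run:
```python
from h import *
f=lambda c,r,z: onz("wrist",(255+c/3-.33,50+r/3-.33),z)
T=f(202,71,.103);B=f(201,467.5,.103);m=(T+B)/2
print(T,B,m,np.linalg.norm(T-B),np.degrees(np.arctan2(-(T-B)[0],(T-B)[1])))
print(m-ctrl.get_obs()["tool_pos"])
for a,b in [((122,108),(281,108)),((129,404),(275,404))]: print(f(*a,.036),f(*b,.036), (f(*a,.036)+f(*b,.036))/2)
```

```text
[0.49501856 0.23014351 0.103     ] [0.50143219 0.09631606 0.103     ] [0.49822538 0.16322979 0.103     ] 0.1339810556519569 2.743780623242175
[-0.00160449  0.04404488 -0.17241616]
[0.46368091 0.22433857 0.036     ] [0.52721152 0.22744467 0.036     ] [0.49544621 0.22589162 0.036     ]
[0.4697347  0.10311483 0.036     ] [0.53384059 0.10624919 0.036     ] [0.50178764 0.10468201 0.036     ]
```

Call:
{"op": "step_arm", "data": {"series": [[[-0.006, 0.176, 0], [0, 0, -0.0006], -1], [[0, 0, -0.15], [0, 0, 0], -1], [[0, 0, -0.15], [0, 0, 0], -1], [[0, 0, -0.15], [0, 0, 0], -1], [[0, 0, -0.15], [0, 0, 0], -1]]}}

```text
clock: 4.6
tool_pos: [0.4983, 0.1637, 0.1242]
tcp_rot: [0.69, 0.724, 0.0, 0.0]
contact_force: [0.3, -0.2, -0.7]
gripper_width: 1.003
grip_force: 0.0
```

Call:
{"op": "step_arm", "data": {"series": [[[0, 0, -0.07], [0, 0, 0], -1], [[0, 0, -0.055], [0, 0, 0], -1], [[0, 0, 0], [0, 0, 0], -1], [[0, 0, 0], [0, 0, 0], 0], [[0, 0, 0], [0, 0, 0], 0.3]], "squeeze": 30}}

```text
clock: 5.1
tool_pos: [0.4995, 0.1646, 0.096]
tcp_rot: [0.69, 0.724, 0.002, 0.001]
contact_force: [0.0, -0.0, 0.6]
gripper_width: 0.69
grip_force: 0.0
```

Call:
{"op": "step_arm", "data": {"series": [[[0, 0, 0], [0, 0, 0], 0.6], [[0, 0, 0], [0, 0, 0], 1], [[0, 0, 0], [0, 0, 0], 1], [[0, 0, 0], [0, 0, 0], 1], [[0, 0, 0], [0, 0, 0], 1]]}}

```text
clock: 5.6
tool_pos: [0.4986, 0.1647, 0.0948]
tcp_rot: [0.689, 0.724, 0.001, 0.0]
contact_force: [0.4, 0.4, 2.9]
gripper_width: 0.134
grip_force: 31.2
```

Call:
{"op": "step_arm", "data": {"series": [[[0, 0, 0.02], [0, 0, 0], 1], [[0, 0, 0.04], [0, 0, 0], 1], [[0, 0, 0.06], [0, 0, 0], 1], [[0, 0, 0.08], [0, 0, 0], 1], [[0, 0, 0.12], [0, 0, 0], 1]]}}

```text
clock: 6.1
tool_pos: [0.4965, 0.1642, 0.1729]
tcp_rot: [0.689, 0.724, -0.002, -0.002]
contact_force: [0.1, -0.1, -3.2]
gripper_width: 0.135
grip_force: 30.4
```

Call:
{"op": "step_arm", "data": {"series": [[[0, 0, 0.13], [0, 0, 0], 1], [[0, 0, 0.13], [0, 0, 0], 1], [[0, 0, 0.13], [0, 0, 0], 1], [[0, 0, 0.08], [0, 0, 0], 1], [[0, 0, 0], [0, 0, 0], 1]]}}

```text
clock: 6.6
tool_pos: [0.4992, 0.1648, 0.296]
tcp_rot: [0.689, 0.724, 0.003, 0.002]
contact_force: [0.4, -0.3, -2.9]
gripper_width: 0.133
grip_force: 30.5
```

Run:
```python
from h import *
im=save("wrist","w3")
for _ in range(3):
    o=ctrl.get_obs(); print(o["tool_pos"].round(4),2*np.degrees(np.arctan2(o["tcp_rot"][1],o["tcp_rot"][0]))-90, o["tcp_rot"],o["contact_force"]); get_image("side")
t=o["tool_pos"]
print(proj("wrist",t+[0,.067,.009]),proj("wrist",t+[0,-.067,.009]))
cv2.imwrite("pics/w3c.png",cv2.resize(im[120:400,210:430,::-1],None,fx=2.1,fy=2.1,interpolation=2))
```

```text
[0.4985 0.1646 0.2932] 2.8352800567015493 [0.68939571 0.72438325 0.00129546 0.00088247] [-0.18808228  0.07659319 -2.89442483]
[0.4978 0.1645 0.2911] 2.8336063771601516 [ 6.89407094e-01  7.24374032e-01 -2.70741501e-04 -2.14696092e-04] [-0.11854316  0.16624674 -2.24795322]
[0.4974 0.1644 0.2899] 2.834161074002324 [ 0.68940279  0.72437653 -0.00128353 -0.0008902 ] [ 0.24783448 -0.45041505 -2.0563659 ]
[331.48979683 124.7948797 ] [316.49261167 389.39232707]
```

View pics/w3c.png

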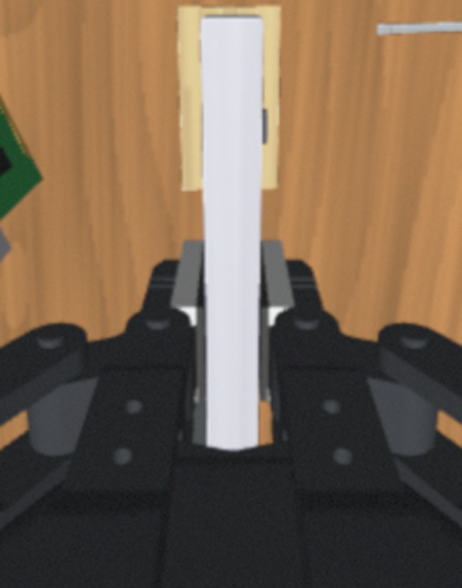

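The card is held straight, with the far bar end at full pixel (320,128).

Run:
```python
from h import *
c=get_calibration("wrist"); o=ctrl.get_obs(); t=o["tool_pos"]; Rt=R.from_quat(o["tcp_rot"])
g=lambda c_,r,dz: None
for dz in(.008,.009,.010):
    e=onz("wrist",(210+232/2.1-.4,120+16.5/2.1-.4),t[2]+dz,c)
    m=onz("wrist",(210+233/2.1-.4,120+250/2.1-.4),t[2]+dz,c)
    print(dz,Rt.inv().apply(e-t).round(4),Rt.inv().apply(m-t).round(4))
print(t,2*np.degrees(np.arctan2(o["tcp_rot"][1],o["tcp_rot"][0]))-90,o["clock"])
```

```text
0.008 [ 0.0659 -0.0011 -0.008 ] [ 0.0179 -0.0009 -0.008 ]
0.009 [ 0.0659 -0.0011 -0.009 ] [ 0.0183 -0.0009 -0.009 ]
0.01 [ 0.066  -0.0011 -0.01  ] [ 0.0188 -0.0009 -0.01  ]
[0.49729866 0.16437125 0.28929615] 2.8347557577840377 6.8
```

Call:
{"op": "step_arm", "data": {"series": [[[-0.001, -0.1, 0], [0, 0, -0.001], 1], [[-0.001, -0.16, 0], [0, 0, 0], 1], [[-0.001, -0.16, 0], [0, 0, 0], 1], [[-0.001, -0.16, 0], [0, 0, 0], 1], [[-0.001, -0.16, 0], [0, 0, 0], 1]]}}

```text
clock: 7.3
tool_pos: [0.4959, -0.0218, 0.2893]
tcp_rot: [0.692, 0.722, -0.001, -0.002]
contact_force: [0.8, 0.1, -3.2]
gripper_width: 0.134
grip_force: 30.5
```

Call:
{"op": "step_arm", "data": {"series": [[[-0.001, -0.16, 0], [0, 0, 0], 1], [[-0.001, -0.16, 0], [0, 0, 0], 1], [[-0.001, -0.16, 0], [0, 0, 0], 1], [[-0.001, -0.093, 0], [0, 0, 0], 1], [[-0.002, 0, 0], [0, 0, 0], 1]]}}

```text
clock: 7.8
tool_pos: [0.4944, -0.1665, 0.2887]
tcp_rot: [0.693, 0.721, -0.001, -0.002]
contact_force: [0.1, 0.1, -2.6]
gripper_width: 0.134
grip_force: 30.5
```

Call:
{"op": "step_arm", "data": {"series": [[[0, 0, -0.1], [0, 0, 0], 1], [[0, 0, -0.1], [0, 0, 0], 1], [[0, 0, -0.08], [0, 0, 0], 1], [[0, 0, -0.06], [0, 0, 0], 1], [[0, 0, 0], [0, 0, 0], 1]]}}

```text
clock: 8.3
tool_pos: [0.4937, -0.1623, 0.2027]
tcp_rot: [0.691, 0.722, -0.001, -0.004]
contact_force: [0.0, -0.1, -2.6]
gripper_width: 0.133
grip_force: 30.4
```

Call:
{"op": "step_arm", "data": {"series": [[[0, 0, 0], [0, 0, 0], 1], [[0, 0, 0], [0, 0, 0], 1], [[0, 0, 0], [0, 0, 0], 1], [[0, 0, 0], [0, 0, 0], 1], [[0, 0, 0], [0, 0, 0], 1]]}}

```text
clock: 8.8
tool_pos: [0.4956, -0.1638, 0.2072]
tcp_rot: [0.692, 0.722, 0.0, 0.001]
contact_force: [-0.2, 1.0, -2.8]
gripper_width: 0.135
grip_force: 30.4
```

Run:
```python
from h import *
im=save("wrist","w4"); d=save("side","d4")
o=ctrl.get_obs(); print(o["tool_pos"].round(4),2*np.degrees(np.arctan2(o["tcp_rot"][1],o["tcp_rot"][0]))-90,o["contact_force"])
cv2.imwrite("pics/w4c.png",np.hstack([cv2.resize(im[60:200,260:390,::-1],(520,560),interpolation=2),cv2.resize(d[100:240,305:370,::-1],(260,560),interpolation=2)]))
```

```text
[ 0.4955 -0.1638  0.2069] 2.471437774695346 [ 0.22671358 -0.07047983 -2.23103309]
```

View pics/w4c.png

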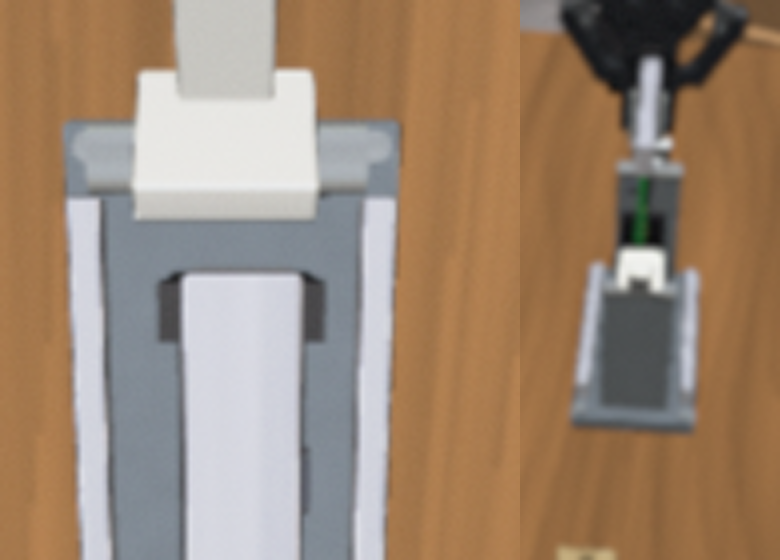

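The bar end is centred over the +y guide (full px about (320,130)). Checking the numbers.

Run:
```python
from h import *
o=ctrl.get_obs();t=o["tool_pos"];c=get_calibration("wrist");f=lambda a,r,z:onz("wrist",(260+a/4-.37,60+r/4-.37),z,c)
g=f(242,313,.09); b=f(241.5,272,t[2]+.009); print("guide",g,"barend",b,t)
u=np.array([np.sin(np.radians(2.45)),np.cos(np.radians(2.45))])*[-1,1]
n=np.array([u[1],-u[0]]); print("lateral", (g-t)[:2]@n,(b-t)[:2]@n, "along",(b-t)[:2]@u)
```

```text
guide [ 0.49213646 -0.11033989  0.09      ] barend [ 0.49156924 -0.09802919  0.21587145] [ 0.49548054 -0.16378559  0.20687145]
lateral -0.0010563495715043335 -0.0010967970726433966 along 0.0658634908008723
```

Call:
{"op": "step_arm", "data": {"series": [[[0, 0, -0.06], [0, 0, 0], 1], [[0, 0, -0.04], [0, 0, 0], 1], [[0, 0, 0], [0, 0, 0], 1], [[0, 0, 0], [0, 0, 0], 1], [[0, 0, 0], [0, 0, 0], 1]]}}

```text
clock: 9.4
tool_pos: [0.4954, -0.1637, 0.1817]
tcp_rot: [0.692, 0.722, -0.0, -0.0]
contact_force: [-0.5, -0.0, -2.1]
gripper_width: 0.139
grip_force: 30.5
```

Call:
{"op": "step_arm", "data": {"series": [[[0, 0, -0.006], [0, 0, 0], 1], [[0, 0, -0.006], [0, 0, 0], 1], [[0, 0, -0.006], [0, 0, 0], 1], [[0, 0, -0.006], [0, 0, 0], 1], [[0, 0, 0], [0, 0, 0], 1]]}}

```text
clock: 9.9
tool_pos: [0.4952, -0.1637, 0.1753]
tcp_rot: [0.692, 0.722, -0.0, -0.0]
contact_force: [0.4, -0.2, -2.1]
gripper_width: 0.137
grip_force: 30.5
```

Call:
{"op": "step_arm", "data": {"series": [[[0, 0, -0.008], [0, 0, 0], 1], [[0, 0, -0.008], [0, 0, 0], 1], [[0, 0, -0.008], [0, 0, 0], 1], [[0, 0, -0.008], [0, 0, 0], 1], [[0, 0, 0], [0, 0, 0], 1]]}}

```text
clock: 10.4
tool_pos: [0.4952, -0.1636, 0.1671]
tcp_rot: [0.692, 0.722, -0.0, -0.0]
contact_force: [-0.2, -0.3, -2.2]
gripper_width: 0.131
grip_force: 30.5
```

Call:
{"op": "step_arm", "data": {"series": [[[0, 0, -0.015], [0, 0, 0], 1], [[0, 0, -0.015], [0, 0, 0], 1], [[0, 0, -0.015], [0, 0, 0], 1], [[0, 0, -0.015], [0, 0, 0], 1], [[0, 0, -0.01], [0, 0, 0], 1]]}}

```text
clock: 10.9
tool_pos: [0.4952, -0.1636, 0.1494]
tcp_rot: [0.692, 0.722, -0.0, -0.0]
contact_force: [-0.0, -0.1, -2.4]
gripper_width: 0.133
grip_force: 30.5
```

Call:
{"op": "step_arm", "data": {"series": [[[0, 0, -0.015], [0, 0, 0], 1], [[0, 0, -0.015], [0, 0, 0], 1], [[0, 0, -0.015], [0, 0, 0], 1], [[0, 0, -0.015], [0, 0, 0], 1], [[0, 0, 0], [0, 0, 0], 1]]}}

```text
clock: 11.4
tool_pos: [0.495, -0.1635, 0.1342]
tcp_rot: [0.692, 0.722, -0.0, -0.001]
contact_force: [-0.0, -0.1, -2.7]
gripper_width: 0.138
grip_force: 30.5
```

Call:
{"op": "step_arm", "data": {"series": [[[0, 0, -0.012], [0, 0, 0], 1], [[0, 0, -0.012], [0, 0, 0], 1], [[0, 0, -0.01], [0, 0, 0], 1], [[0, 0, -0.008], [0, 0, 0], 1], [[0, 0, 0], [0, 0, 0], 1]]}}

```text
clock: 11.9
tool_pos: [0.4952, -0.1636, 0.1241]
tcp_rot: [0.692, 0.722, -0.0, -0.0]
contact_force: [0.3, -0.1, -2.0]
gripper_width: 0.134
grip_force: 30.5
```

Call:
{"op": "step_arm", "data": {"series": [[[0, 0, -0.004], [0, 0, 0], 1], [[0, 0, -0.004], [0, 0, 0], 1], [[0, 0, -0.004], [0, 0, 0], 1], [[0, 0, 0], [0, 0, 0], 1], [[0, 0, 0], [0, 0, 0], 1]]}}

```text
clock: 12.4
tool_pos: [0.4954, -0.1637, 0.1216]
tcp_rot: [0.692, 0.722, 0.0, 0.0]
contact_force: [0.1, 0.3, -1.5]
gripper_width: 0.131
grip_force: 30.5
```

Call:
{"op": "step_arm", "data": {"series": [[[0, 0, -0.003], [0, 0, 0], 1], [[0, 0, -0.003], [0, 0, 0], 1], [[0, 0, 0], [0, 0, 0], 1], [[0, 0, 0], [0, 0, 0], 1], [[0, 0, 0], [0, 0, 0], 1]]}}

```text
clock: 12.9
tool_pos: [0.4954, -0.1637, 0.1201]
tcp_rot: [0.692, 0.722, 0.0, 0.0]
contact_force: [0.1, -0.8, -2.9]
gripper_width: 0.132
grip_force: 30.5
```

Call:
{"op": "step_arm", "data": {"series": [[[0, 0, -0.002], [0, 0, 0], 1], [[0, 0, -0.002], [0, 0, 0], 1], [[0, 0, 0], [0, 0, 0], 1], [[0, 0, 0], [0, 0, 0], 1], [[0, 0, 0], [0, 0, 0], 1]]}}

```text
clock: 13.4
tool_pos: [0.4956, -0.1638, 0.1198]
tcp_rot: [0.692, 0.722, 0.0, 0.0]
contact_force: [-0.7, 0.5, 2.4]
gripper_width: 0.129
grip_force: 31.2
```

Call:
{"op": "step_arm", "data": {"series": [[[0, 0, 0], [0, 0, 0], 0.6], [[0, 0, 0], [0, 0, 0], 0.3], [[0, 0, 0], [0, 0, 0], 0], [[0, 0, 0], [0, 0, 0], -0.2], [[0, 0, 0], [0, 0, 0], -0.2]]}}

```text
clock: 13.9
tool_pos: [0.4954, -0.1637, 0.1189]
tcp_rot: [0.692, 0.722, -0.0, -0.0]
contact_force: [0.7, 0.4, 0.1]
gripper_width: 0.604
grip_force: 0.0
```

Call:
{"op": "step_arm", "data": {"series": [[[0, 0, 0.04], [0, 0, 0], -0.2], [[0, 0, 0.1], [0, 0, 0], -0.2], [[0, 0, 0.16], [0, 0, 0], -0.2], [[0, 0, 0.16], [0, 0, 0], -0.2], [[0, 0, 0.16], [0, 0, 0], 0.4]]}}

```text
clock: 14.4
tool_pos: [0.4952, -0.1636, 0.2765]
tcp_rot: [0.692, 0.722, 0.0, 0.0]
contact_force: [0.9, -0.6, -0.2]
gripper_width: 0.444
grip_force: 0.0
```

Run:
```python
from h import *
o=ctrl.get_obs(); print(o["tool_pos"].round(4),o["contact_force"])
im=save("wrist","w5"); b=save("scene","s5"); d=save("side","d5")
for cam in("wrist","scene","side"):
  for t in("lever_l_tip","lever_r_tip","card_grip"):
    for x in tip_of(cam,t)[:3]: print(cam,t,np.round(x["centre"],1),round(x["score"],2),onz(cam,x["centre"],.155 if "l" in t else .119).round(4))
cv2.imwrite("pics/v5.png",np.hstack([cv2.resize(im[0:300,260:390,::-1],(260,600),interpolation=2),cv2.resize(b[160:235,180:300,::-1],(480,300),interpolation=2)[[*range(300),*([0]*300)]]]))
```

```text
[ 0.4952 -0.1636  0.2765] [ 0.90685571 -0.64146004 -0.23743306]
wrist lever_l_tip [319.6  42.4] 0.62 [ 0.4896 -0.0382  0.155 ]
wrist lever_l_tip [316.3 186.2] 0.61 [ 0.4914 -0.1533  0.155 ]
wrist lever_r_tip [320.1 317.2] 0.75 [ 0.4993 -0.2891  0.155 ]
wrist card_grip [318.9 190.8] 0.98 [ 0.4923 -0.165   0.119 ]
scene lever_l_tip [288.1 177.9] 0.5 [ 0.483  -0.0377  0.155 ]
scene lever_r_tip [190.1 180.8] 0.53 [ 0.5008 -0.2917  0.155 ]
scene card_grip [238.1 190.2] 0.92 [ 0.4987 -0.1718  0.119 ]
scene card_grip [442.6 214. ] 0.9 [0.5625 0.3609 0.119 ]
scene card_grip [359.  149.6] 0.56 [0.3339 0.157  0.119 ]
side lever_l_tip [335.2 166.5] 0.4 [ 0.4869 -0.0444  0.155 ]
side lever_r_tip [336.7 121.3] 0.47 [ 0.5058 -0.3089  0.155 ]
side card_grip [266.9 299.5] 0.94 [0.5737 0.3651 0.119 ]
side card_grip [334.7 187.8] 0.69 [0.4824 0.0006 0.119 ]
side card_grip [395.3 238.4] 0.59 [0.3341 0.1676 0.119 ]
```

View pics/v5.png

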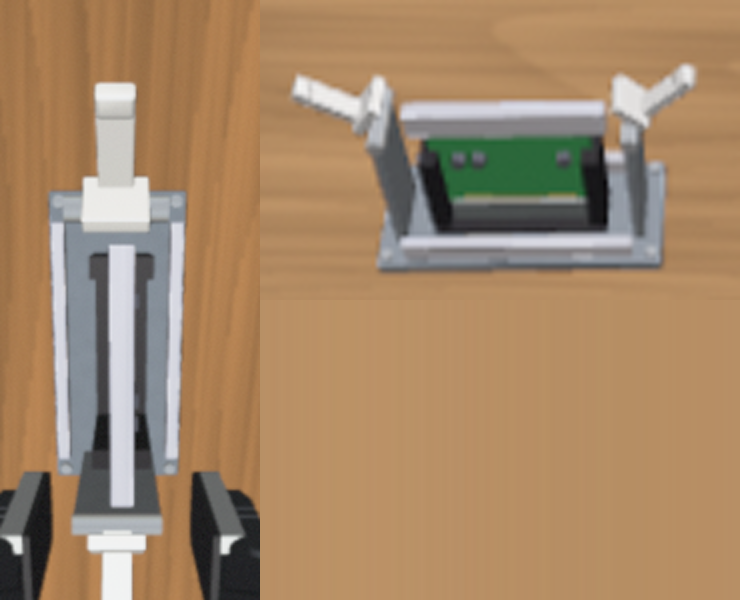

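The card sits on the socket (wrist view: bar between the levers; scene view: board down between the guides). Both levers lean out by about 0.8. Next I close the fingers and go outside the +y lever.

Call:
{"op": "step_arm", "data": {"series": [[[-0.006, 0.12, 0], [0, 0, 0], 1], [[-0.006, 0.12, 0], [0, 0, 0], 1], [[-0.006, 0.12, 0], [0, 0, 0], 1], [[-0.006, 0.12, 0], [0, 0, 0], 1], [[-0.006, 0.12, 0], [0, 0, 0], 1]]}}

```text
clock: 15.5
tool_pos: [0.4876, -0.0126, 0.2737]
tcp_rot: [0.692, 0.722, -0.0, -0.0]
contact_force: [0.5, 0.2, 0.0]
gripper_width: 0.002
grip_force: 0.0
```

Call:
{"op": "step_arm", "data": {"series": [[[0, 0, 0], [0, 0, 0], 1], [[0, 0, -0.15], [0, 0, 0], 1], [[0, 0, -0.14], [0, 0, 0], 1], [[0, 0, -0.12], [0, 0, 0], 1], [[0, 0, -0.05], [0, 0, 0], 1]]}}

```text
clock: 16.0
tool_pos: [0.4859, -0.0141, 0.1552]
tcp_rot: [0.692, 0.722, -0.002, -0.003]
contact_force: [-0.3, 0.1, 0.3]
gripper_width: -0.003
grip_force: 0.0
```

Run:
```python
from h import *
d=save("side","d6");s=save("scene","s6");w=save("wrist","w6");o=ctrl.get_obs(); print(o["tool_pos"].round(4),o["contact_force"],o["gripper_width"])
cv2.imwrite("pics/v6.png",np.hstack([cv2.resize(w[60:260,240:400,::-1],(400,500),interpolation=2),cv2.resize(s[135:235,250:330,::-1],(400,500),interpolation=2)]))
```

```text
[ 0.4878 -0.0141  0.1589] [ 1.14998811  0.32006973 -0.21148811] -0.000876839722536252
```

View pics/v6.png

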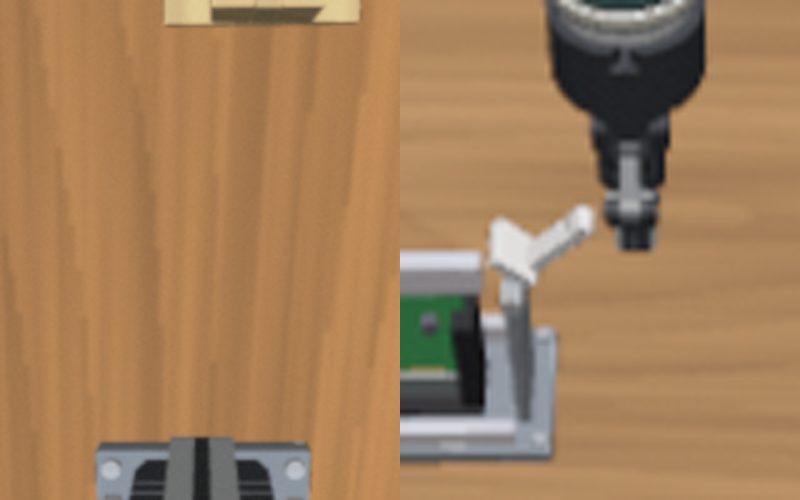

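The finger stands about 10 mm outside the +y lever tip and lines up with it (scene (292,180) vs. finger (297,182)). Pushing along the arc.

Call:
{"op": "step_arm", "data": {"series": [[[0.001, -0.02, 0], [0, 0, 0], 1], [[0.001, -0.016, 0], [0, 0, 0], 1], [[0.0005, -0.01, 0.008], [0, 0, 0], 1], [[0.0005, -0.012, 0.012], [0, 0, 0], 1], [[0, 0, 0], [0, 0, 0], 1]]}}

```text
clock: 16.65
tool_pos: [0.4892, -0.0279, 0.1648]
tcp_rot: [0.692, 0.722, 0.001, 0.0]
contact_force: [1.1, 3.9, -0.6]
gripper_width: 0.002
grip_force: 1.7
```

Call:
{"op": "step_arm", "data": {"series": [[[0.0007, -0.017, 0.014], [0, 0, 0], 1], [[0.0007, -0.018, 0.013], [0, 0, 0], 1], [[0.0007, -0.016, 0.009], [0, 0, 0], 1], [[0.0007, -0.016, 0.008], [0, 0, 0], 1], [[0, 0, 0], [0, 0, 0], 1]]}}

```text
clock: 17.15
tool_pos: [0.49, -0.0445, 0.1763]
tcp_rot: [0.692, 0.722, 0.001, 0.0]
contact_force: [1.0, 4.7, 2.8]
gripper_width: -0.002
grip_force: 2.3
```

Call:
{"op": "step_arm", "data": {"series": [[[0.0005, -0.012, 0.006], [0, 0, 0], 1], [[0.0005, -0.012, 0.005], [0, 0, 0], 1], [[0.0005, -0.012, 0.004], [0, 0, 0], 1], [[0.0005, -0.012, 0.003], [0, 0, 0], 1], [[0, 0, 0], [0, 0, 0], 1]]}}

```text
clock: 17.65
tool_pos: [0.4904, -0.0558, 0.1804]
tcp_rot: [0.691, 0.722, 0.002, -0.0]
contact_force: [1.7, 7.1, 2.7]
gripper_width: -0.001
grip_force: 3.2
```

Call:
{"op": "step_arm", "data": {"series": [[[0.0004, -0.01, 0.002], [0, 0, 0], 1], [[0.0004, -0.01, 0.001], [0, 0, 0], 1], [[0.0004, -0.01, 0.001], [0, 0, 0], 1], [[0, 0, 0], [0, 0, 0], 1], [[0, 0, 0], [0, 0, 0], 1]]}}

```text
clock: 18.15
tool_pos: [0.4908, -0.0631, 0.1819]
tcp_rot: [0.691, 0.723, 0.002, 0.0]
contact_force: [0.9, 7.4, 4.0]
gripper_width: 0.003
grip_force: 3.4
```

Call:
{"op": "step_arm", "data": {"series": [[[0, -0.006, 0], [0, 0, 0], 1], [[0, -0.004, 0], [0, 0, 0], 1], [[0, 0, 0], [0, 0, 0], 1], [[0, 0, 0], [0, 0, 0], 1], [[0, 0, 0], [0, 0, 0], 1]]}}

```text
clock: 18.65
tool_pos: [0.4909, -0.0654, 0.1821]
tcp_rot: [0.691, 0.723, 0.002, 0.0]
contact_force: [-0.1, 8.2, 4.8]
gripper_width: -0.001
grip_force: 3.7
```

Call:
{"op": "step_arm", "data": {"series": [[[0, -0.004, 0], [0, 0, 0], 1], [[0, -0.004, 0], [0, 0, 0], 1], [[0, 0, 0], [0, 0, 0], 1], [[0, 0, 0], [0, 0, 0], 1], [[0, 0, 0], [0, 0, 0], 1]]}}

```text
clock: 19.15
tool_pos: [0.4909, -0.0663, 0.1822]
tcp_rot: [0.691, 0.723, 0.003, -0.001]
contact_force: [0.8, 10.1, 5.2]
gripper_width: 0.002
grip_force: 5.1
```

Call:
{"op": "step_arm", "data": {"series": [[[0, -0.004, 0], [0, 0, 0], 1], [[0, -0.003, 0], [0, 0, 0], 1], [[0, 0, 0], [0, 0, 0], 1], [[0, 0, 0], [0, 0, 0], 1], [[0, 0, 0], [0, 0, 0], 1]]}}

```text
clock: 19.65
tool_pos: [0.4909, -0.0667, 0.1823]
tcp_rot: [0.691, 0.723, 0.004, -0.002]
contact_force: [1.5, 14.3, 4.8]
gripper_width: 0.005
grip_force: 6.9
```

Call:
{"op": "step_arm", "data": {"series": [[[0, 0.03, 0], [0, 0, 0], 1], [[0, 0.05, 0], [0, 0, 0], 1], [[0, 0, 0.08], [0, 0, 0], 1], [[0, 0, 0.15], [0, 0, 0], 1], [[0, 0, 0.12], [0, 0, 0], 1]]}}

```text
clock: 20.15
tool_pos: [0.4898, -0.0509, 0.2691]
tcp_rot: [0.692, 0.722, -0.001, 0.0]
contact_force: [0.2, 0.7, -0.2]
gripper_width: 0.001
grip_force: 0.0
```

Call:
{"op": "step_arm", "data": {"series": [[[0.005, -0.177, 0], [0, 0, 0], 1], [[0.005, -0.177, 0], [0, 0, 0], 1], [[0.005, -0.177, 0], [0, 0, 0], 1], [[0.005, -0.177, 0], [0, 0, 0], 1], [[0.005, -0.177, 0], [0, 0, 0], 1]]}}

```text
clock: 20.65
tool_pos: [0.4959, -0.2738, 0.2678]
tcp_rot: [0.692, 0.722, -0.001, -0.0]
contact_force: [0.2, -0.1, -0.1]
gripper_width: 0.004
grip_force: 0.0
```

Call:
{"op": "step_arm", "data": {"series": [[[0.005, -0.177, 0], [0, 0, 0], 1], [[0, 0, 0], [0, 0, 0], 1], [[0, 0, 0], [0, 0, 0], 1], [[0, 0, 0], [0, 0, 0], 1], [[0, 0, 0], [0, 0, 0], 1]]}}

```text
clock: 21.15
tool_pos: [0.4978, -0.3149, 0.2684]
tcp_rot: [0.691, 0.723, -0.0, 0.0]
contact_force: [0.2, -0.4, 0.4]
gripper_width: -0.002
grip_force: 0.0
```

Run:
```python
from h import *
w=save("wrist","w7");save("side","d7");save("scene","s7");o=ctrl.get_obs(); print(o["tool_pos"].round(4),o["contact_force"],o["clock"])
for cam in("wrist","scene","side"):
  for t,z in(("lever_l_tip",.174),("lever_r_tip",.157)):
    for x in tip_of(cam,t)[:2]: print(cam,t,np.round(x["centre"],1),round(x["score"],2),onz(cam,x["centre"],z).round(4))
```

```text
[ 0.4979 -0.3151  0.2686] [-0.53359394  0.4063675   0.35144106] 21.3
wrist lever_r_tip [320.5 181. ] 0.58 [ 0.4962 -0.2976  0.157 ]
scene lever_l_tip [270.6 171.1] 0.66 [ 0.4777 -0.0826  0.174 ]
scene lever_l_tip [200.3 285.8] 0.37 [ 0.8092 -0.1991  0.174 ]
scene lever_r_tip [188.5 181.3] 0.59 [ 0.5044 -0.2947  0.157 ]
side lever_l_tip [245.4 203.9] 0.71 [0.6658 0.1657 0.174 ]
side lever_l_tip [336.2 153.8] 0.5 [ 0.4881 -0.0772  0.174 ]
side lever_r_tip [338.9 122.7] 0.47 [ 0.4978 -0.2962  0.157 ]
```

Run:
```python
from h import *
for cam in ("wrist","scene"):
  get_image(cam)
  for x in silhouettes(cam,"lever_r")[:2]:
    b=x["bbox"];print(cam,b,round(x["score"],2)); m=x["pixels"]; r=np.where(m.any(1))[0]
    if cam=="wrist":
        for row in (r[-1],r[-1]-4):
            cc=np.where(m[row])[0]; print(row,[onz(cam,(cc.mean(),row+.5),z).round(4) for z in(.145,.15,.157)])
for th in (.7,.8,.9,1.0):
    u=np.array([-.0427,.9991]); p=np.array([.4926,-.165])-u*(.084+.06*np.sin(th)); print(th,proj("wrist",[*p,.114+.06*np.cos(th)]),proj("scene",[*p,.114+.06*np.cos(th)]))
```

```text
wrist [305.6, 115.9, 341.3, 181.8] 0.86
180 [array([ 0.4979, -0.3003,  0.145 ]), array([ 0.4978, -0.2992,  0.15  ]), array([ 0.4977, -0.2977,  0.157 ])]
176 [array([ 0.4977, -0.2967,  0.145 ]), array([ 0.4977, -0.2957,  0.15  ]), array([ 0.4975, -0.2943,  0.157 ])]
wrist [321.3, 2.6, 335.5, 102.2] 0.46
103 [array([ 0.4984, -0.235 ,  0.145 ]), array([ 0.4983, -0.2353,  0.15  ]), array([ 0.4982, -0.2356,  0.157 ])]
99 [array([ 0.4978, -0.2319,  0.145 ]), array([ 0.4977, -0.2322,  0.15  ]), array([ 0.4976, -0.2326,  0.157 ])]
scene [263.4, 174.2, 274.0, 192.5] 0.69
scene [187.5, 177.4, 209.0, 193.1] 0.61
0.7 [323.25422113 169.19237225] [191.52142746 178.74011677]
0.8 [323.19773194 173.47765013] [190.18420011 179.80660759]
0.9 [323.13951699 176.99832656] [189.0567741  180.97180364]
1.0 [323.08042826 179.75908962] [188.14934711 182.222189  ]
```

Call:
{"op": "step_arm", "data": {"series": [[[0, -0.028, 0], [0, 0, 0], 1], [[0, 0, -0.15], [0, 0, 0], 1], [[0, 0, -0.14], [0, 0, 0], 1], [[0, 0, -0.1], [0, 0, 0], 1], [[0, 0, -0.05], [0, 0, 0], 1]]}}

```text
clock: 22.3
tool_pos: [0.4964, -0.3228, 0.1546]
tcp_rot: [0.692, 0.722, -0.0, -0.003]
contact_force: [0.6, -0.5, 0.0]
gripper_width: -0.001
grip_force: 0.0
```

Call:
{"op": "step_arm", "data": {"series": [[[0, 0, 0], [0, 0, 0], 1], [[0, 0, 0], [0, 0, 0], 1], [[0, 0.02, 0], [0, 0, 0], 1], [[0, 0.02, 0], [0, 0, 0], 1], [[0, 0, 0], [0, 0, 0], 1]]}}

```text
clock: 22.8
tool_pos: [0.4982, -0.3127, 0.1595]
tcp_rot: [0.691, 0.723, 0.0, 0.001]
contact_force: [-0.4, -0.0, -0.3]
gripper_width: 0.005
grip_force: 0.0
```

Call:
{"op": "step_arm", "data": {"series": [[[0, 0.014, 0.002], [0, 0, 0], 1], [[-0.0004, 0.01, 0.01], [0, 0, 0], 1], [[-0.0004, 0.01, 0.012], [0, 0, 0], 1], [[-0.0005, 0.012, 0.011], [0, 0, 0], 1], [[0, 0, 0], [0, 0, 0], 1]]}}

```text
clock: 23.3
tool_pos: [0.4976, -0.3039, 0.1683]
tcp_rot: [0.692, 0.722, -0.001, 0.003]
contact_force: [-0.3, -6.1, 0.2]
gripper_width: 0.001
grip_force: 2.7
```

Call:
{"op": "step_arm", "data": {"series": [[[-0.0006, 0.015, 0.013], [0, 0, 0], 1], [[-0.0006, 0.015, 0.011], [0, 0, 0], 1], [[-0.0006, 0.015, 0.009], [0, 0, 0], 1], [[-0.0006, 0.015, 0.008], [0, 0, 0], 1], [[0, 0, 0], [0, 0, 0], 1]]}}

```text
clock: 23.8
tool_pos: [0.4971, -0.2895, 0.1798]
tcp_rot: [0.692, 0.722, -0.002, 0.004]
contact_force: [-1.3, -6.2, 3.7]
gripper_width: 0.001
grip_force: 3.0
```

Call:
{"op": "step_arm", "data": {"series": [[[-0.0006, 0.014, 0.005], [0, 0, 0], 1], [[-0.0006, 0.014, 0.004], [0, 0, 0], 1], [[-0.0006, 0.014, 0.003], [0, 0, 0], 1], [[-0.0006, 0.014, 0.002], [0, 0, 0], 1], [[0, 0, 0], [0, 0, 0], 1]]}}

```text
clock: 24.3
tool_pos: [0.497, -0.2754, 0.1839]
tcp_rot: [0.692, 0.722, -0.001, 0.005]
contact_force: [-1.1, -6.6, 5.5]
gripper_width: 0.0
grip_force: 2.8
```

Call:
{"op": "step_arm", "data": {"series": [[[-0.0004, 0.01, 0.001], [0, 0, 0], 1], [[-0.0004, 0.01, 0], [0, 0, 0], 1], [[-0.0004, 0.008, 0], [0, 0, 0], 1], [[0, 0, 0], [0, 0, 0], 1], [[0, 0, 0], [0, 0, 0], 1]]}}

```text
clock: 24.8
tool_pos: [0.4966, -0.2675, 0.183]
tcp_rot: [0.692, 0.722, -0.001, 0.003]
contact_force: [0.1, -5.4, 4.2]
gripper_width: 0.003
grip_force: 2.5
```

Call:
{"op": "step_arm", "data": {"series": [[[0, 0.006, 0], [0, 0, 0], 1], [[0, 0.006, 0], [0, 0, 0], 1], [[0, 0, 0], [0, 0, 0], 1], [[0, 0, 0], [0, 0, 0], 1], [[0, 0, 0], [0, 0, 0], 1]]}}

```text
clock: 25.3
tool_pos: [0.4962, -0.2637, 0.1817]
tcp_rot: [0.692, 0.722, -0.0, 0.002]
contact_force: [1.1, -5.9, 5.3]
gripper_width: 0.003
grip_force: 2.8
```

Call:
{"op": "step_arm", "data": {"series": [[[0, 0.004, 0], [0, 0, 0], 1], [[0, 0.003, 0], [0, 0, 0], 1], [[0, 0, 0], [0, 0, 0], 1], [[0, 0, 0], [0, 0, 0], 1], [[0, 0, 0], [0, 0, 0], 1]]}}

```text
clock: 25.8
tool_pos: [0.4962, -0.2634, 0.1818]
tcp_rot: [0.692, 0.722, -0.001, 0.003]
contact_force: [1.0, -8.9, 3.8]
gripper_width: -0.003
grip_force: 4.5
```

Call:
{"op": "step_arm", "data": {"series": [[[0, 0.005, 0], [0, 0, 0], 1], [[0, 0.005, 0], [0, 0, 0], 1], [[0, 0, 0], [0, 0, 0], 1], [[0, 0, 0], [0, 0, 0], 1], [[0, 0, 0], [0, 0, 0], 1]]}}

```text
clock: 26.3
tool_pos: [0.4962, -0.263, 0.1819]
tcp_rot: [0.693, 0.721, -0.003, 0.004]
contact_force: [1.0, -14.2, 2.5]
gripper_width: 0.004
grip_force: 7.0
```

Call:
{"op": "step_arm", "data": {"series": [[[0, -0.03, 0], [0, 0, 0], 1], [[0, -0.05, 0], [0, 0, 0], 1], [[0, 0, 0.08], [0, 0, 0], 1], [[0, 0, 0.15], [0, 0, 0], 1], [[0, 0, 0.15], [0, 0, 0], 1]]}}

```text
clock: 26.8
tool_pos: [0.495, -0.2775, 0.2743]
tcp_rot: [0.691, 0.722, 0.0, -0.003]
contact_force: [-0.0, -0.8, 0.0]
gripper_width: -0.0
grip_force: 0.0
```

Call:
{"op": "step_arm", "data": {"series": [[[-0.003, 0.1, 0], [0, 0, 0], 1], [[-0.003, 0.1, 0], [0, 0, 0], 1], [[0, 0, 0], [0, 0, 0], 1], [[0, 0, 0], [0, 0, 0], 1], [[0, 0, 0], [0, 0, 0], 1]]}}

```text
clock: 27.3
tool_pos: [0.4941, -0.2287, 0.2748]
tcp_rot: [0.692, 0.722, -0.0, -0.001]
contact_force: [0.4, 1.7, 0.1]
gripper_width: 0.002
grip_force: 0.0
```

Run:
```python
from h import *
u=np.array([-.0427,.9991]);C=np.array([.4926,-.165])
print(ctrl.get_obs()["tool_pos"])
for cam in("wrist","scene","side"):
  get_image(cam)
  for t in("lever_l","lever_r"):
    s=1 if t[-1]=="l" else -1
    print(cam,t,"pred tip", [proj(cam,[*(C+s*u*(.084+.06*np.sin(th))),.114+.06*np.cos(th)]).round(1).tolist() for th in(0,.05,.1)])
    print("  ",[(np.round(x["centre"],1).tolist(),round(x["score"],2)) for x in tip_of(cam,t+"_tip")[:3]],[(x["bbox"],round(x["score"],2)) for x in silhouettes(cam,t)[:2]])
  print(cam,"grip pred home/rest",[proj(cam,[.495,-.165,z]).round(1).tolist() for z in(.113,.119)],[(np.round(x["centre"],1).tolist()) for x in tip_of(cam,"card_grip")[:2]])
print(ctrl.get_obs()["clock"])
```

```text
[ 0.49410598 -0.22874635  0.27477501]
wrist lever_l pred tip [[323.4, -0.2], [323.4, -5.2], [323.4, -10.2]]
   [([323.0, 1.2], 0.61)] [([306.1, 191.5, 339.7, 231.2], 0.81), ([303.8, 1.2, 342.8, 55.6], 0.65)]
wrist lever_r pred tip [[323.1, 227.1], [323.1, 230.3], [323.1, 233.5]]
   [([323.0, 227.6], 0.58)] [([306.1, 191.5, 339.7, 231.2], 0.81), ([303.8, 1.2, 342.8, 55.6], 0.65)]
wrist grip pred home/rest [[324.9, 124.1], [325.0, 124.2]] []
scene lever_l pred tip [[270.8, 174.3], [272.0, 174.3], [273.1, 174.4]]
   [([268.6, 171.0], 0.44), ([387.1, 281.5], 0.41)] [([198.5, 172.9, 220.7, 194.4], 0.7)]
scene lever_r pred tip [[205.4, 174.9], [204.2, 175.0], [203.1, 175.0]]
   [([207.3, 177.8], 0.71)] [([198.5, 172.9, 220.7, 194.4], 0.7)]
scene grip pred home/rest [[241.1, 190.7], [240.8, 189.2]] [[241.5, 188.6], [359.1, 150.0]]
side lever_l pred tip [[336.0, 153.0], [335.9, 153.6], [335.9, 154.3]]
   [([337.4, 149.3], 0.55)] [([332.9, 156.0, 343.0, 174.0], 0.54), ([332.1, 128.0, 342.1, 146.1], 0.41)]
side lever_r pred tip [[338.5, 124.6], [338.5, 124.1], [338.5, 123.8]]
   [([339.3, 125.0], 0.7)] [([332.9, 156.0, 343.0, 174.0], 0.54), ([332.1, 128.0, 342.1, 146.1], 0.41)]
side grip pred home/rest [[335.4, 156.2], [335.5, 154.5]] [[394.0, 235.5], [269.7, 299.7]]
28.2
```

Call:
{"op": "step_arm", "data": {"series": [[[-0.004, 0.18, 0], [0, 0, 0], 1], [[-0.004, 0.18, 0], [0, 0, 0], 1], [[-0.004, 0.18, 0], [0, 0, 0], 1], [[-0.004, 0.17, 0], [0, 0, 0], 1], [[0, 0, 0], [0, 0, 0], 1]]}}

```text
clock: 28.7
tool_pos: [0.49, -0.0465, 0.2764]
tcp_rot: [0.689, 0.725, 0.001, -0.0]
contact_force: [-1.2, -0.1, -1.0]
gripper_width: -0.001
grip_force: 0.0
```

Call:
{"op": "step_arm", "data": {"series": [[[0, 0, -0.13], [0, 0, 0], 1], [[0, 0, -0.13], [0, 0, 0], 1], [[0, 0, -0.08], [0, 0, 0], 1], [[0, 0, -0.03], [0, 0, 0], 1], [[0, 0, 0], [0, 0, 0], 1]]}}

```text
clock: 29.2
tool_pos: [0.4898, -0.0513, 0.1823]
tcp_rot: [0.692, 0.722, -0.001, -0.001]
contact_force: [0.5, 0.1, -0.0]
gripper_width: 0.002
grip_force: 0.0
```

Call:
{"op": "step_arm", "data": {"series": [[[0, 0, 0], [0, 0, 0], 1], [[0, -0.02, 0], [0, 0, 0], 1], [[0, -0.02, 0], [0, 0, 0], 1], [[0, 0, 0], [0, 0, 0], 1], [[0, 0, 0], [0, 0, 0], 1]]}}

```text
clock: 29.7
tool_pos: [0.4905, -0.0613, 0.1838]
tcp_rot: [0.692, 0.722, 0.0, 0.0]
contact_force: [0.3, -0.3, -0.9]
gripper_width: -0.002
grip_force: 0.0
```

Call:
{"op": "step_arm", "data": {"series": [[[0, -0.01, 0], [0, 0, 0], 1], [[0, -0.008, 0], [0, 0, 0], 1], [[0, -0.006, 0], [0, 0, 0], 1], [[0, 0, 0], [0, 0, 0], 1], [[0, 0, 0], [0, 0, 0], 1]]}}

```text
clock: 30.2
tool_pos: [0.4903, -0.0661, 0.1834]
tcp_rot: [0.691, 0.722, 0.001, -0.001]
contact_force: [0.3, 4.7, 0.8]
gripper_width: 0.0
grip_force: 2.3
```

Call:
{"op": "step_arm", "data": {"series": [[[0, -0.005, 0], [0, 0, 0], 1], [[0, -0.005, 0], [0, 0, 0], 1], [[0, 0, 0], [0, 0, 0], 1], [[0, 0, 0], [0, 0, 0], 1], [[0, 0, 0], [0, 0, 0], 1]]}}

```text
clock: 30.7
tool_pos: [0.4903, -0.0665, 0.1834]
tcp_rot: [0.691, 0.723, 0.002, -0.002]
contact_force: [-0.2, 10.5, 2.9]
gripper_width: 0.0
grip_force: 5.1
```

Call:
{"op": "step_arm", "data": {"series": [[[0, 0.02, 0], [0, 0, 0], 1], [[0, 0.05, 0], [0, 0, 0], 1], [[0, 0, 0.08], [0, 0, 0], 1], [[0, 0, 0.15], [0, 0, 0], 1], [[0, 0, 0.15], [0, 0, 0], 1]]}}

```text
clock: 31.2
tool_pos: [0.4898, -0.0518, 0.2785]
tcp_rot: [0.692, 0.722, -0.001, -0.0]
contact_force: [0.4, -1.0, 0.6]
gripper_width: -0.002
grip_force: 0.0
```

Call:
{"op": "step_arm", "data": {"series": [[[0, 0.1, 0], [0, 0, 0], 1], [[0, 0.1, 0], [0, 0, 0], 1], [[0, 0, 0], [0, 0, 0], 1], [[0, 0, 0], [0, 0, 0], 1], [[0, 0, 0], [0, 0, 0], 1]]}}

```text
clock: 31.7
tool_pos: [0.4902, -0.0025, 0.278]
tcp_rot: [0.692, 0.722, -0.001, 0.0]
contact_force: [0.6, -0.9, 0.1]
gripper_width: 0.003
grip_force: 0.0
```

Run:
```python
from h import *
d=get_image("side"); s=get_image("scene")
u=np.array([-.0427,.9991]);C=np.array([.495,-.165])
# bar top near-edge ends, home vs rest
for z in(.122,.128): print([proj("scene",[*(C+k*u*.067),z]).round(1).tolist() for k in(1,-1)])
for x in silhouettes("scene","card")[:4]: print(x["bbox"],round(x["score"],2))
for t in("card_grip","lever_l_tip","lever_r_tip"): print(t,[np.round(x["centre"],1).tolist() for x in tip_of("scene",t)[:2]])
p=(255*s[:,235:247].mean(1)/255); print("col profile",[(r,p[r].round().astype(int).tolist()) for r in range(178,200)])
print(proj("scene",[*(C),.122]),proj("scene",[*C,.128]),[proj("scene",[C[0]+.006,C[1],z]).round(1).tolist() for z in(.122,.128)],[proj("scene",[C[0]-.006,C[1],z]).round(1).tolist() for z in(.122,.128)])
print(ctrl.get_obs()["contact_force"])
a=cv2.imread("pics/s5.png")[:,:,::-1]; p=a[:,235:247].mean(1); print("before",[(r,p[r].round().astype(int).tolist()) for r in range(178,200)])
```

```text
[[265.8, 188.2], [215.5, 188.7]]
[[265.6, 186.8], [215.1, 187.3]]
[416.0, 195.7, 465.0, 258.4] 0.97
[329.7, 139.7, 389.9, 184.8] 0.85
[213.5, 185.3, 264.7, 213.4] 0.78
card_grip [[236.7, 190.2], [359.3, 151.8]]
lever_l_tip [[268.9, 171.8]]
lever_r_tip [[206.1, 173.7]]
col profile [(178, [169, 130, 91]), (179, [176, 136, 95]), (180, [178, 138, 96]), (181, [180, 140, 97]), (182, [179, 139, 97]), (183, [177, 137, 96]), (184, [175, 136, 94]), (185, [173, 133, 93]), (186, [179, 147, 118]), (187, [198, 188, 189]), (188, [210, 210, 220]), (189, [209, 209, 219]), (190, [181, 181, 190]), (191, [121, 118, 121]), (192, [132, 129, 132]), (193, [131, 128, 131]), (194, [129, 126, 129]), (195, [104, 112, 106]), (196, [39, 95, 53]), (197, [42, 101, 57]), (198, [42, 101, 57]), (199, [45, 102, 60])]
[240.69151769 188.4846571 ] [240.38863701 187.01393442] [[240.4, 190.2], [240.1, 188.7]] [[241.0, 186.8], [240.7, 185.3]]
[0.04785056 0.06090393 1.21570966]
before [(178, [172, 132, 93]), (179, [178, 138, 96]), (180, [180, 140, 98]), (181, [182, 141, 98]), (182, [181, 141, 99]), (183, [179, 139, 97]), (184, [177, 137, 96]), (185, [193, 178, 176]), (186, [211, 210, 219]), (187, [212, 212, 222]), (188, [200, 200, 209]), (189, [165, 164, 170]), (190, [134, 131, 134]), (191, [133, 130, 133]), (192, [132, 129, 132]), (193, [122, 127, 124]), (194, [89, 116, 95]), (195, [43, 103, 58]), (196, [43, 103, 58]), (197, [44, 103, 59]), (198, [48, 103, 63]), (199, [50, 101, 65])]
```

The bar dropped about 1.5 px, which matches the 6 mm to home. Both levers are at their stops and the robot is clear.

```bash
python3 -c "
from rig import ctrl
print(ctrl.sign_off())"
```

```text
the job is handed in; nothing more can be done
None
```

The job is handed in: the card is home in the chassis, pressed there by both levers pushed upright to their stops (about 14 N at most), and it took about 32 s of the 72 s allowed.

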